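# Set the polarizer ring of a glass strain viewer

### The job

Switch on the strain viewer's lamp by pressing its push-button right down, then let it go and gently push the lever of the polarizer ring round with the fingertips until its nose points at the cone-shaped magnet, and leave it there. Leave the amber paperweight sitting on the window, and the other things on the bench where they are.

Things in the scene. Friction and masses are not known exactly. Their poses are not given: they have to be found in the camera images.
- viewer: strain viewer: dark steel light box fixed to the bench, 60 mm high. Origin on the polarizer ring's axis, at bench height; z up; box from x = -170 to +110 mm and y = -190 to +190 mm, turned up to 0.3 rad. On its top: the ring and, in its middle, the fixed white window (96 mm across, top 93 mm above the bench) with the paperweight; the scale is on its -x side, towards the robot
- ring (a joint): polarizer ring, rad: 0: lever along the viewer's -x; grows anticlockwise from above; stops at +-1.15. Friction 0.25 N m (2.5 N at the pin) keeps it where it is left, no spring. Aluminium, 152 mm across, 60 to 90 mm above the bench; its lever is a bar 12 mm wide (78 to 86 mm above the bench) reaching 118 mm from the axis, with an upright steel pin on it
- lever_pin (a point): centre of the top of the upright pin on the lever, 122 mm above the bench and 100 mm from the ring's axis. The pin is 12 mm in diameter and stands 36 mm above the bar. Push it sideways, along its arc. The magnets and the ring are lower than 91 mm above the bench
- lever_nose (a point): pointed outer end of the lever, 118 mm from the ring's axis, 82 mm above the bench; its x axis is the direction in which the lever points, outward from the ring's axis; z up
- cone: cone-shaped steel magnet, foot 24 mm across, 24 mm high, clinging firmly to the top of the box (it does not move) outside the lever's sweep, 125 to 180 mm from the ring's axis, 0.59 to 0.93 rad to the left or the right of the viewer's -x direction. Origin at the centre of its foot, on top of the box
- disc: the other magnet, a flat steel disc 24 mm across and 9 mm high, on the other side of the scale; not the one wanted. Origin at the centre of its foot
- lamp (a joint): travel of the lamp push-button, m: 0 up, 0.006 fully down; a spring of 5 N at full travel raises it again
- lamp_top (a point): centre of the top of the lamp push-button, 28 mm across, black, on a grey housing on top of the box at the viewer's (0, -155 mm); pressed straight down
- weight: amber glass paperweight, round, 70 mm across and 44 mm high, loose on the white window in the middle of the ring (top 137 mm above the bench). Origin at the centre of its foot
- bowl: small blue ceramic bowl, loose, 56 mm across, 28 mm high, standing on top of the box, on the viewer's +y side. Origin at the centre of its foot
- paddle: wooden paddle lying on the bench to the left, 260 mm long, 75 mm wide, 16 mm high
- jacks: steel tongs lying on the bench to the right, 270 mm long, 60 mm wide, 14 mm high
- tumbler: green glass tumbler on the bench, back left, 72 mm across, 85 mm high
- mug: white mug on the bench, back right, 80 mm across, 90 mm high
- block: wooden block on the bench, front left, 100 x 60 x 30 mm
Things that resemble listed ones, but are neither listed nor needed, are in the scene too. What is shaped like the weight but black, turquoise or yellow is not meant.

How it is judged:
On the way, in this order (a step that is already met when the one before it is completed fails the run):
1. the lamp button is pressed right down (value of joint lamp above 0.0045 m), for 0.05 s.
2. the lamp button is up and the lever's nose points at the cone magnet (y of cone in the frame of lever_nose between -0.012 and 0.012 m and x of cone in the frame of lever_nose above 0 m and value of joint lamp below 0.002 m), for 0.2 s.
At the end, for the whole second after the job is handed in: the line of the lever, drawn on past its nose, passes within 12 mm of the cone magnet's centre (within its foot), the ring is at rest, the lamp button is up again, the paperweight is at rest within 15 mm of where it stood, the bowl within 30 mm and the other loose things within 40 mm (all of step 2 and velocity of joint ring between -0.02 and 0.02 rad/s and linear speed of weight below 0.02 m/s and distance of weight from where it was at the start of the episode below 0.015 m and distance of bowl from where it was at the start of the episode below 0.03 m and distance of each of paddle, jacks, tumbler, mug, block from where it was at the start of the episode below 0.04 m); the robot touches nothing.
It fails at once if the paperweight is lifted, tipped or shoved off its place (distance of weight from where it was at the start of the episode above 0.015 m or angle between weight's own z axis and vertical above 0.3 rad).
It fails at once if the lever is pushed roughly (more than 25 N) (contact force between the fingers and ring above 25 N).
It fails at once if another loose thing is knocked away or lifted (distance of bowl from where it was at the start of the episode above 0.03 m or distance of any of paddle, jacks, tumbler, mug, block from where it was at the start of the episode above 0.04 m).
It also fails if it takes over 45 s, if anything falls off the work surface, if the arm or the gripper's body presses on something with over 40 N, if the wrist force passes 120 N, or if a joint passes its speed limit or range.

### The arm

A 7-joint arm with a two-finger parallel gripper is mounted at the origin on the work surface. World frame = base frame: x ahead of the robot, y to its left, z up, the work surface at z = 0. Lengths are in m, angles in rad, forces in N, time in s.
With the tool pointing down it reaches from about 0.425 to 0.95 m from the base axis. Payload 4.7 kg.
Tool frame: the origin (TCP) lies at the very end of the fingers, on their centre line; the grasp point (between the pads) lies 19 mm behind it; z points along the fingers, y is the direction in which the jaws open and shut (so a half turn about z gives the same grasp; the last joint's range is limited). The gripper opens to 87 mm and grips with 3 to 60 N. Pads are 19 mm wide; open, the fingers measure 117 mm over their backs; the gripper's body (75 mm by 190 mm) begins 51 mm behind the grasp point.
Start: joints at [1.142, 0.469, -0.049, 1.532, 0.024, 1.141, -0.082], TCP at [0.263, -0.622, 0.223] pointing down, gripper open.
Joint ranges: [-2.59, 2.59], [-0.33, 1.99], [-1.39, 1.29], [0.1, 2.45], [-1.04, 4.18], [0.21, 1.99], [-2.66, 2.66]. Speed limits (rad/s): [2.57, 2.57, 3.14, 3.14, 3.14, 3.14, 3.14].

### API

Orientations are given as a 3x3 rotation matrix whose columns are the frame's x, y, z axes.
In Python, from bench import robot gives the robot as it stands. The module is installed in compiled form; this text tells all that it offers.
- The arm moves only by the tool step_arm, never from a script. Its argument "motion" is a list of rows, each a list of 5 numbers: the finger opening in mm, from 0 to 87, then the shift along the world's x, y, z in mm, then the turn about the world's z in degrees. A call has 1 to 20 rows; each row is the pose to reach, as a shift and turn from the pose measured when the call began; what a row does not reach only later rows make up. A row lasts 1/12 s, in which the tool goes at most 41.7 mm and 7.16 degrees, less where a joint would pass 70% of its speed; a pose out of reach is approached as far as the arm can. A call with a gripper value outside its range is refused whole. The fingers move at their own pace and stop on an object; "squeeze" is the grip in N (left out, the last holds). Time passes only in rows, so rows that repeat a pose let the fingers close. It gives the time, the measured TCP pose, the force and the opening at its end, in the units of the state.
- robot.read_state(): the state, without advancing time (a new reading comes with each control period).
- robot.grab_frame(name): name is "scene" or "side" or "wrist"; returns a dict with "pixels" (384x512x3 uint8, red, green, blue), "K" (3x3 intrinsics, pixels), "R" (3x3) and "t" (3): a world point X has camera coordinates R X + t; the wrist camera has in their place "hand_eye" (4x4, takes a point from camera to tool coordinates, whose origin is the TCP and whose axes are the flange's). Camera axes: x right, y down, z forward; pixel columns grow to the right and rows downward; lengths in m; the calibration is good to about 2 mm. A picture is of the moment at which its call begins: read the wrist's pose just before it. There is no depth.
- robot.job_done(): hands the job in, once; it reports no verdict.
Trained networks look in the newest picture that a camera, given by its name, has taken for a name from the list of things; names that differ only in an ending like _2 or _b are one class to them, and where a whole thing is asked for, a point or a joint stands for the part that bears it (a point fixed in the world has none). Each returns a list of dicts, best first, with "p" (0 to 1); they miss things now and then, are a little off and sometimes report something else, mostly with a low value. They report only what shows in the picture. A call takes as long as a camera call. They do not tell look-alikes from the thing itself.
- robot.boxes_of(camera, name): "xy" ([column, row] in pixels, amid what is visible of it).
The state is a dict: "t": time; "qpos": joint angles; "qd": joint speeds; "joint_efforts": joint torques, N m; "ee_pos": TCP position; "ee_rot": TCP orientation; "ft_force": force on the tool from outside, world axes, zero at the start; "torque": the same for the moment, N m; "grip_width": finger opening in m.
Only numpy, scipy, OpenCV 4.12 (cv2) and the standard library are available. Lean on these libraries where they do the work, as an engineer would, in place of code of your own. Each camera call takes 0.05 s, during which the arm holds its last target. There are 200 camera calls.

## Working session

There is one attempt and no reset: what is moved stays moved. The work goes in short steps, Python scripts to look and compute and a tool call to move; the robot and the scene stay as the last step left them, time stands still between calls to the robot, and variables do not carry over. Pictures are saved under pics/ and viewed, about 8 in all and at most 12, crops included, and the job is handed in when it is done.

Besides the shell and the picture viewer there is one more tool, called after "Call:" by a JSON object that holds its "fn" and its "kwargs". step_arm: Moves the arm, as the interface text tells. Its arguments: {"type":"object","properties":{"motion":{"type":"array"},"squeeze":{"type":"number"}},"required":["motion"]}

```bash
mkdir -p pics; cat > h.py <<'E'
from bench import robot
import numpy as np, cv2
def ray(f,uv):
    d=np.linalg.inv(f["K"])@np.array([uv[0],uv[1],1.]); R=f["R"]; return -R.T@f["t"], R.T@d
def onz(f,uv,z):
    c,d=ray(f,uv); return c+d*(z-c[2])/d[2]
def proj(f,X):
    p=f["K"]@(f["R"]@np.asarray(X)+f["t"]); return p[:2]/p[2]
def save(f,n,s=1): cv2.imwrite("pics/"+n,cv2.resize(f["pixels"][:,:,::-1],None,fx=s,fy=s,interpolation=2))
E
python3 - <<'E'
from h import *
Z=dict(lever_pin=.11,lever_nose=.082,cone=.07,disc=.065,lamp_top=.07,weight=.115,bowl=.074,viewer=.06,ring=.09)
s=robot.read_state();print(s["t"],s["ee_pos"],s["ft_force"])
for c in("scene","side"):
    f=robot.grab_frame(c); save(f,c+"0.png",1.5)
    print(c,(-f["R"].T@f["t"]).round(3))
    for n in Z:
        for b in robot.boxes_of(c,n)[:3]: print(n,round(b["p"],2),np.round(b["xy"]),onz(f,b["xy"],Z[n]).round(3))
print(robot.read_state()["t"])
E
```

```text
0.0 [ 0.26249589 -0.62120783  0.22147106] [ 0.14931709 -0.24984762 -0.04968748]
scene [ 1.17  -0.13   1.162]
lever_pin 0.61 [261. 236.] [ 0.665 -0.037  0.11 ]
lever_nose 0.66 [256. 235.] [ 0.646 -0.047  0.082]
cone 0.54 [213. 200.] [ 0.509 -0.14   0.07 ]
disc 0.38 [293. 188.] [0.515 0.086 0.065]
lamp_top 0.64 [420. 184.] [0.579 0.437 0.07 ]
lamp_top 0.43 [209. 234.] [ 0.612 -0.168  0.07 ]
weight 0.93 [264. 221.] [ 0.626 -0.021  0.115]
weight 0.65 [275. 157.] [0.434 0.05  0.115]
weight 0.62 [228. 166.] [ 0.437 -0.083  0.115]
bowl 0.9 [322. 227.] [0.655 0.131 0.074]
viewer 0.68 [252. 227.] [ 0.609 -0.051  0.06 ]
ring 0.56 [257. 234.] [ 0.647 -0.044  0.09 ]
side [0.336 1.118 0.959]
lever_pin 0.96 [236. 189.] [0.572 0.058 0.11 ]
lever_nose 0.63 [232. 188.] [0.595 0.02  0.082]
lever_nose 0.62 [237. 154.] [ 0.615 -0.177  0.082]
disc 0.61 [255. 209.] [0.509 0.095 0.065]
lamp_top 0.73 [227. 172.] [ 0.63  -0.077  0.07 ]
weight 0.82 [181. 190.] [0.739 0.092 0.115]
weight 0.68 [226. 174.] [ 0.616 -0.007  0.115]
weight 0.54 [304. 217.] [0.356 0.169 0.115]
bowl 0.53 [205. 207.] [0.66  0.116 0.074]
viewer 0.88 [240. 195.] [0.568 0.025 0.06 ]
ring 0.62 [232. 188.] [0.593 0.029 0.09 ]
1.0
```

View pics/scene0.png

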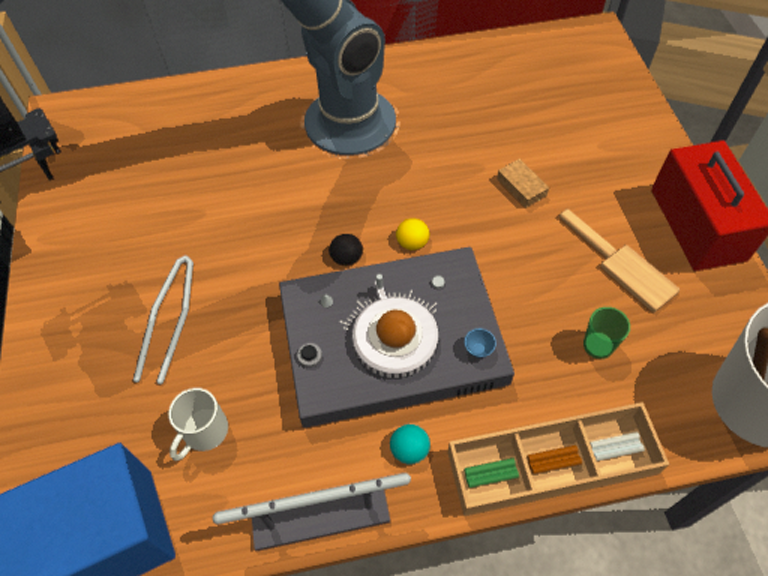

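View pics/side0.png

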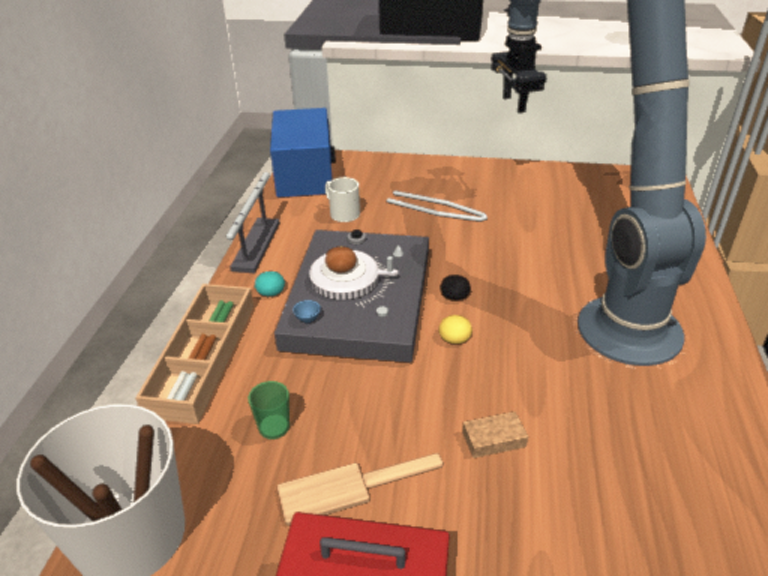

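The scene view shows the viewer with the lamp button at about (206,235) in original pixels, cone at (217,199), disc at (292,188), pin top at (253,186) and weight at (264,219). The side view agrees: cone at (265,167), lamp at (238,157). I'll zoom in on both views to refine these.

```bash
python3 - <<'E'
from h import *
A=cv2.imread("pics/scene0.png");
a=robot.grab_frame("scene")["pixels"][155:285,180:350,::-1]; b=robot.grab_frame("side")["pixels"][145:245,180:290,::-1]
a=cv2.resize(a,None,fx=4.6,fy=4.6,interpolation=2);cv2.imwrite("pics/ca.png",a)
b=cv2.resize(b,None,fx=6,fy=6,interpolation=2);cv2.imwrite("pics/cb.png",b)
E
```

```text
(no output)
```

View pics/ca.png

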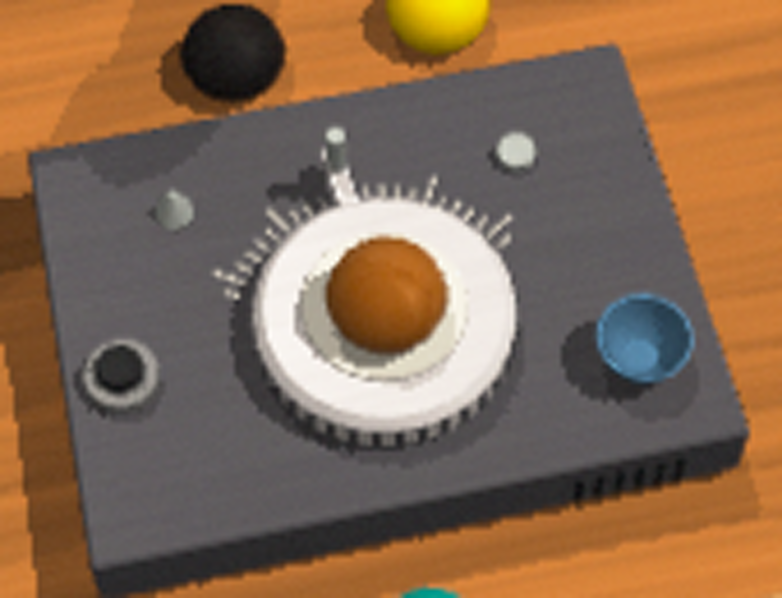

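View pics/cb.png

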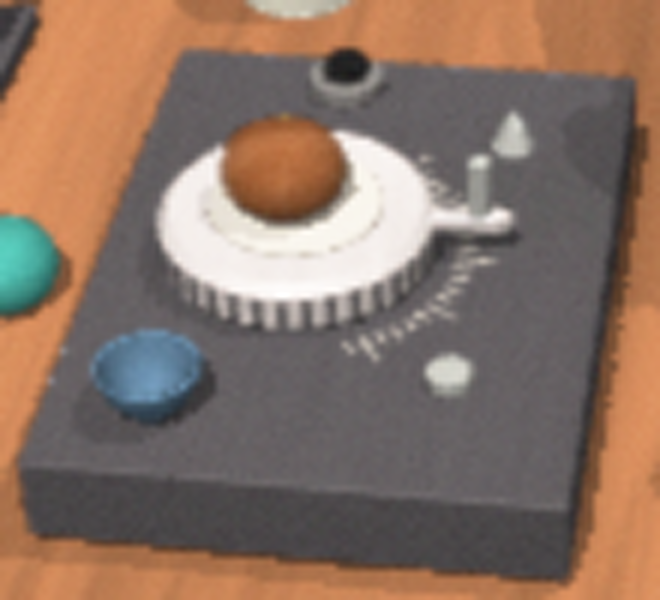

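```bash
python3 - <<'E'
from h import *
from scipy.optimize import least_squares
F={c:robot.grab_frame(c) for c in("scene","side")}
px={"scene":lambda u:(np.array(u)+.0)/4.6+[180,155],"side":lambda u:np.array(u)/6+[180,145]}
C=[(-.17,-.19),(-.17,.19),(.11,.19),(.11,-.19)]
O={"scene":[(32,153),(615,46),(745,436),(95,572)],"side":[(635,80),(570,510),(22,468),(183,52)]}
def v2w(p,X):
    c,s=np.cos(p[2]),np.sin(p[2]); return np.array([p[0]+c*X[0]-s*X[1],p[1]+s*X[0]+c*X[1],X[2]])
def res(p,cs=("scene","side")): return np.concatenate([proj(F[c],v2w(p,(*C[i],.06)))-px[c](O[c][i]) for c in cs for i in range(4)])
r=least_squares(res,[.62,-.02,.1]);p=r.x;print(p.round(4),r.fun.round(1))
for c in F: print(c,least_squares(res,p,args=((c,),)).x.round(4))
def tri(a,b):
    s=least_squares(lambda X:np.r_[proj(F["scene"],X)-px["scene"](a),proj(F["side"],X)-px["side"](b)],[.6,0,.1]);return s.x,s.fun
def inv(X):
    c,s=np.cos(p[2]),np.sin(p[2]);d=X[:2]-p[:2];return np.array([c*d[0]+s*d[1],-s*d[0]+c*d[1]])
for n,a,b in[("lamp",(119,367),(347,66)),("conetip",(172,190),(514,112)),("conefoot",(176,217),(514,147)),("pin",(335,133),(479,160)),("weight",(388,295),(285,168))]:
    X,e=tri(a,b);v=inv(X);print(n,X.round(4),e.round(1),"viewer",v.round(4),"r",np.hypot(*v).round(4),"ang",np.arctan2(-v[1],-v[0]).round(3))
print("lamp model",v2w(p,(0,-.155,.08)).round(4),"pin in state",robot.read_state()["t"])
E
```

```text
[ 0.6124 -0.0186  0.0124] [-1.1 -1.3  0.8 -2.2  2.  -1.5 -0.6 -1.  -0.5 -1.7 -0.7 -0.9 -2.2 -1.6
 -1.4 -1.8]
scene [ 0.6162 -0.0202  0.0093]
side [ 0.6074 -0.0125  0.0144]
lamp [ 0.612  -0.1755  0.0718] [-0.1 -0.2 -0.2  0.1] viewer [-0.0024 -0.1569] r 0.1569 ang 1.556
conetip [ 0.506  -0.1278  0.0806] [-0.2 -0.2 -0.3  0.2] viewer [-0.1078 -0.1079] r 0.1525 ang 0.786
conefoot [ 0.5078 -0.1288  0.0538] [-0.4 -0.6 -0.7  0.5] viewer [-0.106  -0.1089] r 0.152 ang 0.799
pin [ 0.5109 -0.0279  0.1186] [-0.1 -0.1 -0.2  0.1] viewer [-0.1017 -0.008 ] r 0.102 ang 0.079
weight [ 0.6168 -0.019   0.1091] [-0.3 -0.4 -0.6  0.3] viewer [ 0.0044 -0.0004] r 0.0044 ang 3.043
lamp model [ 0.6143 -0.1736  0.08  ] pin in state 1.2
```

Call:
{"fn": "step_arm", "kwargs": {"motion": [[0, 30, 38, 0, 0], [0, 60, 76, 0, 0], [0, 90, 114, 0, 0], [0, 117, 149, 0, 0], [0, 144, 184, 0, 0], [0, 170, 218, 0, 0], [0, 196, 252, 0, 0], [0, 222, 284, 0, 0], [0, 248, 316, 0, 0], [0, 273, 348, 0, 0], [0, 298, 380, 0, 0], [0, 322, 411, -20, 0], [0, 340, 435, -40, 0], [0, 350, 447, -60, 0], [0, 350, 447, -80, 0], [0, 350, 447, -90, 0], [0, 350, 447, -90, 0], [0, 350, 447, -90, 0]], "squeeze": 10}}

```text
t: 2.7
ee_pos: [0.6122, -0.1766, 0.1327]
ee_rot: [[0.922, 0.387, -0.001], [0.387, -0.922, -0.001], [-0.001, 0.001, -1.0]]
ft_force: [0.6, -1.0, 0.4]
grip_width: 0.0005
```

```bash
python3 - <<'E'
from h import *
s=robot.read_state();print(s["t"],s["ee_pos"],s["ee_rot"].round(3) if hasattr(s["ee_rot"],"round") else s["ee_rot"],s["ft_force"],s["grip_width"])
f=robot.grab_frame("wrist");save(f,"w1.png",1.5)
E
```

```text
2.7 [ 0.61218775 -0.17662812  0.13273421] [[ 0.922  0.387 -0.001]
 [ 0.387 -0.922 -0.001]
 [-0.001  0.001 -1.   ]] [ 0.63650106 -1.00872274  0.4250679 ] 0.0004758636278455119
```

View pics/w1.png

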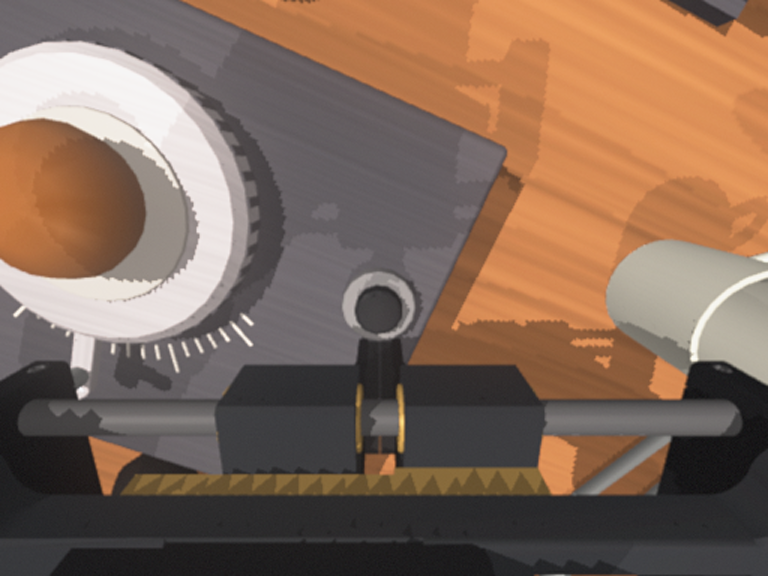

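The wrist view shows the button at (378,308), about centred in column under the closed fingers. Next I'll work out its position from this view.

```bash
python3 - <<'E'
from h import *
s=robot.read_state();f=robot.grab_frame("wrist")
H=np.array(f["hand_eye"]);R=np.array(s["ee_rot"]);print(H.round(3))
def w(uv,z):
    d=R@H[:3,:3]@np.linalg.inv(f["K"])@np.array([uv[0]/1.5,uv[1]/1.5,1]);c=R@H[:3,3]+s["ee_pos"];return c+d*(z-c[2])/d[2]
print(w((378,308),.072),w((378,308),.078)); print("window",w((101,208),.093)) ; print("box corner",w((505,150),.06))
E
```

```text
[[-0.001 -0.953 -0.303  0.085]
 [ 1.    -0.001  0.     0.   ]
 [-0.001 -0.303  0.953 -0.163]
 [ 0.     0.     0.     1.   ]]
[ 0.61586157 -0.17534558  0.072     ] [ 0.61785808 -0.17451548  0.078     ]
window [ 0.61858829 -0.02447498  0.093     ]
box corner [ 0.72542083 -0.20634832  0.06      ]
```

Call:
{"fn": "step_arm", "kwargs": {"motion": [[0, 4, 1, -20, 0], [0, 4, 1, -40, 0], [0, 4, 1, -50, 0], [0, 4, 1, -55, 0], [0, 4, 1, -58, 0], [0, 4, 1, -60, 0], [0, 4, 1, -60, 0]]}}

```text
t: 3.38
ee_pos: [0.6171, -0.177, 0.0765]
ee_rot: [[0.923, 0.386, 0.003], [0.386, -0.923, -0.003], [0.001, 0.004, -1.0]]
ft_force: [-4.2, -0.5, 5.6]
grip_width: 0.0007
```

Call:
{"fn": "step_arm", "kwargs": {"motion": [[0, -1, 1, -5, 0], [0, -1, 1, -7, 0], [0, -1, 1, -7, 0]]}}

```text
t: 3.63
ee_pos: [0.6172, -0.1771, 0.076]
ee_rot: [[0.923, 0.385, 0.006], [0.385, -0.923, -0.005], [0.003, 0.007, -1.0]]
ft_force: [-11.1, 0.9, 28.4]
grip_width: 0.0004
```

Force rose to 28 N with no further travel, so the button is bottomed. Release, then go to the +y side of the pin.

Call:
{"fn": "step_arm", "kwargs": {"motion": [[0, 0, 0, 30, 0], [0, 0, 0, 70, 0], [0, -5, 10, 105, 0], [0, -25, 40, 114, 0], [0, -45, 72, 114, 0], [0, -65, 104, 114, 0], [0, -85, 135, 114, 0], [0, -105, 165, 114, 0], [0, -119, 185, 114, 0], [0, -119, 185, 90, 0], [0, -119, 185, 60, 0], [0, -119, 185, 35, 0], [0, -119, 185, 24, 0], [0, -119, 185, 24, 0], [0, -119, 185, 24, 0]]}}

```text
t: 4.88
ee_pos: [0.4989, 0.0081, 0.1007]
ee_rot: [[0.923, 0.385, 0.007], [0.385, -0.923, -0.005], [0.004, 0.007, -1.0]]
ft_force: [0.7, 0.4, 0.7]
grip_width: 0.0008
```

```bash
python3 - <<'E'
from h import *
a=robot.grab_frame("scene")["pixels"][155:255,190:330,::-1]; b=robot.grab_frame("side")["pixels"][125:225,180:320,::-1]
cv2.imwrite("pics/c2.png",cv2.resize(np.vstack([a,b]),None,fx=3,fy=3,interpolation=2))
E
```

```text
(no output)
```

View pics/c2.png

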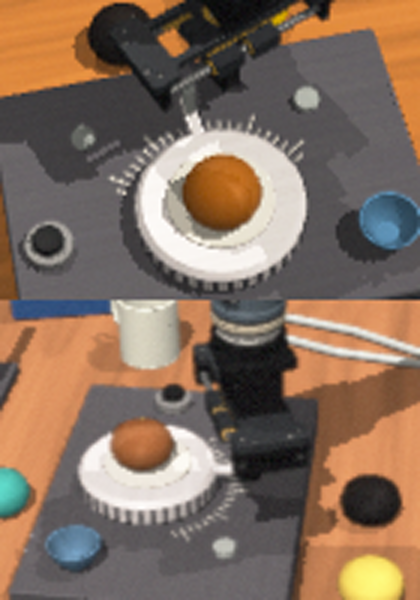

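Finger is clear, on the +y side of the pin; lever is unchanged. Pushing gently along the arc, stopping short.

Call:
{"fn": "step_arm", "kwargs": {"motion": [[0, 4, -8, -2, 0], [0, 8, -15, -2, 0], [0, 9, -19, -2, 0], [0, 10, -23, -2, 0], [0, 12, -28, -2, 0], [0, 13, -33, -2, 0], [0, 15, -38, -2, 0], [0, 17, -43, -2, 0], [0, 19, -48, -2, 0], [0, 21, -53, -2, 0], [0, 24, -59, -2, 0], [0, 27, -65, -2, 0], [0, 27, -65, -2, 0]]}}

```text
t: 6.07
ee_pos: [0.5278, -0.0589, 0.0996]
ee_rot: [[0.924, 0.382, 0.01], [0.383, -0.924, -0.006], [0.007, 0.01, -1.0]]
ft_force: [-0.8, 0.3, -1.1]
grip_width: 0.0005
```

```bash
python3 - <<'E'
from h import *
s=robot.read_state();print(s["t"],s["ee_pos"])
f=robot.grab_frame("wrist");save(f,"w2.png",1)
a=robot.grab_frame("scene")["pixels"][155:255,190:330,::-1]; b=robot.grab_frame("side")["pixels"][125:225,180:320,::-1]
c=cv2.resize(np.vstack([a,b]),None,fx=2.5,fy=2.5,interpolation=2);w=f["pixels"][:,:,::-1]
w=cv2.copyMakeBorder(w[:,60:],0,500-384,0,0,0); cv2.imwrite("pics/c3.png",np.hstack([c,w]))
E
```

```text
6.0667 [ 0.52782969 -0.05892771  0.09962971]
```

View pics/c3.png

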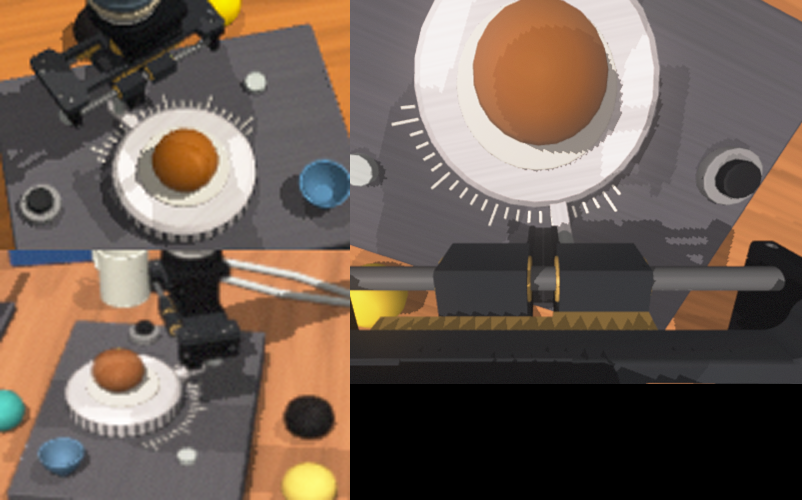

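The lever moved round: in the wrist view its root is at about u=271, v=212, with the finger behind it. Estimating the angle.

```bash
python3 - <<'E'
from h import *
s=robot.read_state();f=robot.grab_frame("wrist")
H=np.array(f["hand_eye"]);R=np.array(s["ee_rot"])
def w(uv,z):
    d=R@H[:3,:3]@np.linalg.inv(f["K"])@np.array([uv[0],uv[1],1]);c=R@H[:3,3]+s["ee_pos"];return c+d*(z-c[2])/d[2]
c=np.array([.616,-.020])
for v in(205,212,222):
    L=w((269+(v-205)*0,v),.086);d=L[:2]-c;print("lever",L.round(4),np.arctan2(-d[1],-d[0]).round(3),np.hypot(*d).round(3))
print("lamp",w((449,180),.082).round(4))
l,r=w((125,85),.09),w((368,85),.09);print("ring extremes",l.round(3),r.round(3),((l+r)/2).round(4),np.linalg.norm(l-r).round(3))
E
```

```text
lever [ 0.5517 -0.0605  0.086 ] 0.562 0.076
lever [ 0.5469 -0.0626  0.086 ] 0.552 0.081
lever [ 0.5399 -0.0657  0.086 ] 0.54 0.089
lamp [ 0.6159 -0.1713  0.082 ]
ring extremes [0.59  0.051 0.09 ] [ 0.646 -0.084  0.09 ] [ 0.6182 -0.0168  0.09  ] 0.147
```

Call:
{"fn": "step_arm", "kwargs": {"motion": [[0, 2, -4, 0, 0], [0, 4, -8, 0, 0], [0, 6, -11, 0, 0], [0, 8, -14, 0, 0], [0, 10, -17, 0, 0], [0, 10, -17, 0, 0], [0, 10, -17, 0, 0]]}}

```text
t: 6.85
ee_pos: [0.5381, -0.0749, 0.1001]
ee_rot: [[0.923, 0.384, 0.012], [0.384, -0.923, -0.006], [0.008, 0.01, -1.0]]
ft_force: [0.0, 1.8, 0.3]
grip_width: 0.0005
```

Call:
{"fn": "step_arm", "kwargs": {"motion": [[0, -4, 10, 0, 0], [0, -12, 30, 10, 0], [0, -20, 50, 40, 0], [0, -28, 70, 80, 0], [0, -50, 100, 100, 0], [0, -70, 130, 100, 0], [0, -80, 160, 100, 0], [0, -80, 190, 100, 0], [0, -80, 220, 100, 0], [0, -80, 250, 100, 0], [0, -80, 250, 100, 0]]}}

```text
t: 7.77
ee_pos: [0.4569, 0.1813, 0.2007]
ee_rot: [[0.92, 0.392, 0.013], [0.392, -0.92, -0.003], [0.011, 0.008, -1.0]]
ft_force: [0.5, 0.9, 1.4]
grip_width: 0.0006
```

```bash
python3 - <<'E'
from h import *
a=robot.grab_frame("scene")["pixels"][165:255,195:295,::-1]; b=robot.grab_frame("side")["pixels"][145:205,195:295,::-1]
print([x["xy"] for x in robot.boxes_of("scene","weight")[:1]])
cv2.imwrite("pics/c4.png",cv2.resize(np.vstack([a[:60],b]),None,fx=5,fy=5,interpolation=2))
E
```

```text
[[272.4, 292.4]]
```

View pics/c4.png

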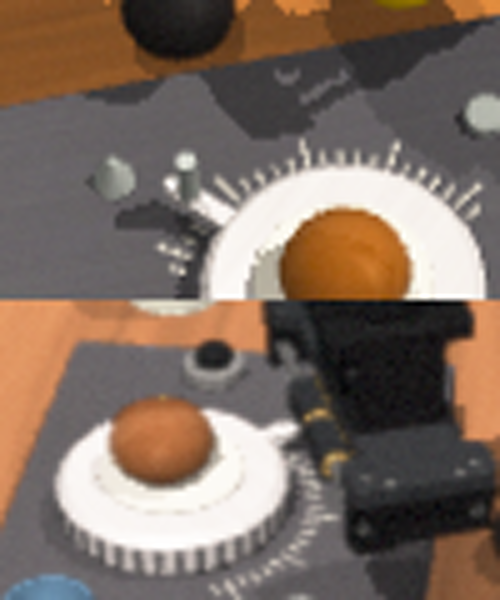

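The scene crop shows the lever nose at (170,182), pin top at (185,158) and cone at (115,185). I'll compare predicted pixels against these.

```bash
python3 - <<'E'
from h import *
f=robot.grab_frame("scene")
P=lambda u:np.array(u)/5+[195,165]
c=np.array([.6162,-.0202])
def an(n,u,z):
    X=onz(f,P(u),z);d=X[:2]-c;print(n,X.round(4),"r",np.hypot(*d).round(4),"phi",np.arctan2(-d[1],-d[0]).round(3))
an("nose",(170,182),.082);an("pin",(185,158),.122);an("bar",(222,213),.086);an("pinfoot",(192,193),.086)
an("conetip",(113,158),.084);an("conefoot",(115,188),.06)
# earlier crop (same cam)
for n,u,z in(("pin0",(335,133),.122),("tip",(172,190),.084),("foot",(176,217),.06)):
    X=onz(f,np.array(u)/4.6+[180,155],z);d=X[:2]-c;print(n,np.arctan2(-d[1],-d[0]).round(3),np.hypot(*d).round(3))
E
```

```text
nose [ 0.5303 -0.0988  0.082 ] r 0.1164 phi 0.741
pin [ 0.5411 -0.0897  0.122 ] r 0.1023 phi 0.747
bar [ 0.5577 -0.0746  0.086 ] r 0.0799 phi 0.749
pinfoot [ 0.542  -0.0884  0.086 ] r 0.1007 phi 0.743
conetip [ 0.5099 -0.127   0.084 ] r 0.1507 phi 0.788
conefoot [ 0.5148 -0.1288  0.06  ] r 0.1486 phi 0.82
pin0 0.076 0.103
tip 0.785 0.152
foot 0.81 0.149
```

Lever is at about 0.745 rad and the cone at about 0.795: roughly 7 mm off, inside tolerance. One small nudge (about 5 mm) will centre it.

Call:
{"fn": "step_arm", "kwargs": {"motion": [[0, 5, -40, 0, 0], [0, 10, -80, 0, 0], [0, 20, -115, 0, 0], [0, 35, -150, 0, 0], [0, 49, -184, -10, 0], [0, 50, -186, -45, 0], [0, 52, -190, -80, 0], [0, 55, -196, -100, 0], [0, 60, -210, -101, 0], [0, 68, -225, -101, 0], [0, 75, -240, -101, 0], [0, 80, -250, -101, 0], [0, 81, -253, -101, 0], [0, 82, -256, -101, 0], [0, 83, -258, -101, 0], [0, 84, -260, -101, 0], [0, 84, -260, -101, 0], [0, 84, -260, -101, 0]]}}

```text
t: 9.47
ee_pos: [0.542, -0.0855, 0.099]
ee_rot: [[0.923, 0.384, 0.012], [0.384, -0.923, -0.008], [0.008, 0.011, -1.0]]
ft_force: [0.9, 4.5, 0.1]
grip_width: 0.0005
```

Call:
{"fn": "step_arm", "kwargs": {"motion": [[0, -4, 10, 0, 0], [0, -12, 30, 10, 0], [0, -20, 50, 40, 0], [0, -28, 70, 80, 0], [0, -50, 100, 100, 0], [0, -70, 130, 100, 0], [0, -80, 160, 100, 0], [0, -80, 195, 100, 0], [0, -80, 230, 100, 0], [0, -80, 265, 100, 0], [0, -80, 300, 100, 0], [0, -80, 300, 100, 0], [0, -80, 300, 100, 0]]}}

```text
t: 10.55
ee_pos: [0.4612, 0.2159, 0.199]
ee_rot: [[0.922, 0.388, 0.012], [0.388, -0.922, -0.009], [0.007, 0.012, -1.0]]
ft_force: [-0.4, -0.0, 0.8]
grip_width: 0.0005
```

```bash
python3 - <<'E'
from h import *
f=robot.grab_frame("scene");b=robot.grab_frame("side");print(robot.read_state()["t"])
a=f["pixels"][165:285,195:335,::-1]
cv2.imwrite("pics/c5.png",cv2.resize(a,None,fx=5,fy=5,interpolation=2))
E
```

```text
10.65
```

View pics/c5.png

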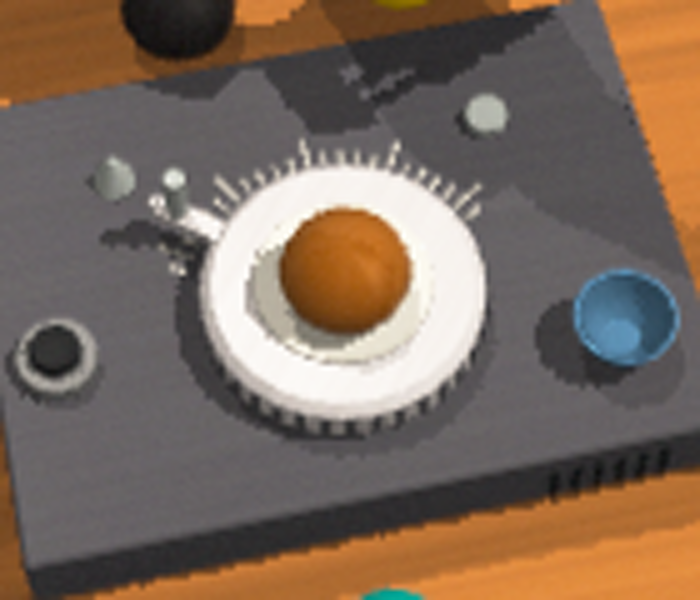

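The arm went about 6 mm further than I meant. The lever now has its nose at about (156,203) and pin top at (174,177). Measuring again.

```bash
python3 - <<'E'
from h import *
f=robot.grab_frame("scene")
P=lambda u:np.array(u)/5+[195,165]
for c in([.6162,-.0202],[.6145,-.019],[.618,-.019]):
  c=np.array(c);print(c)
  for n,u,z in(("nose",(156,203),.082),("pin",(174,177),.122),("bar",(212,227),.086),("tip",(113,157),.084),("foot",(115,188),.06)):
    X=onz(f,P(u),z);d=X[:2]-c;print(" ",n,"r",np.hypot(*d).round(4),"phi",np.arctan2(-d[1],-d[0]).round(3))
# window ellipse centre / ring outer extremes check of axis
l,r=onz(f,P((202,290)),.09),onz(f,P((487,290)),.09);print(((l+r)/2).round(4),np.linalg.norm(l-r).round(3))
t=onz(f,P((345,165)),.09);print("near edge",t.round(4))
E
```

```text
[ 0.6162 -0.0202]
  nose r 0.1154 phi 0.87
  pin r 0.1007 phi 0.873
  bar r 0.0797 phi 0.875
  tip r 0.151 phi 0.785
  foot r 0.1486 phi 0.82
[ 0.6145 -0.019 ]
  nose r 0.1152 phi 0.888
  pin r 0.1006 phi 0.893
  bar r 0.0796 phi 0.901
  tip r 0.1507 phi 0.798
  foot r 0.1484 phi 0.834
[ 0.618 -0.019]
  nose r 0.1175 phi 0.865
  pin r 0.1028 phi 0.867
  bar r 0.0818 phi 0.868
  tip r 0.1532 phi 0.782
  foot r 0.1507 phi 0.816
[ 0.6192 -0.0199  0.09  ] 0.15
near edge [ 0.5443 -0.0039  0.09  ]
```

Overshot to about 0.87 against the cone at about 0.80: the previous call started while the arm was still settling. I'll push it back from the other side, reading the settled pose first.

Call:
{"fn": "step_arm", "kwargs": {"motion": [[0, 5, -35, 0, 0], [0, 15, -72, 0, 0], [0, 25, -108, 0, 0], [0, 36, -145, 0, 0], [0, 47, -181, 0, 0], [0, 58, -217, 0, 0], [0, 69, -253, 0, 0], [0, 80, -289, 0, 0], [0, 90, -318, 0, 0], [0, 99, -340, 0, 0], [0, 99, -340, -35, 0], [0, 99, -340, -70, 0], [0, 99, -340, -95, 0], [0, 99, -340, -99, 0], [0, 99, -340, -99, 0], [0, 99, -340, -99, 0], [0, 99, -340, -99, 0]]}}

```text
t: 12.12
ee_pos: [0.5624, -0.1281, 0.1019]
ee_rot: [[0.924, 0.381, 0.015], [0.381, -0.924, -0.011], [0.01, 0.016, -1.0]]
ft_force: [0.3, -1.1, 0.1]
grip_width: 0.0005
```

Call:
{"fn": "step_arm", "kwargs": {"motion": [[0, 0, 0, 0, 0], [0, 0, 0, 0, 0]]}}

```text
t: 12.28
ee_pos: [0.5637, -0.1284, 0.1039]
ee_rot: [[0.924, 0.381, 0.019], [0.381, -0.924, -0.012], [0.013, 0.018, -1.0]]
ft_force: [0.9, 0.4, 0.7]
grip_width: 0.0008
```

Call:
{"fn": "step_arm", "kwargs": {"motion": [[0, -3, 5, -2, 0], [0, -6, 10, -3, 0], [0, -8, 14, -3, 0], [0, -10, 17, -3, 0], [0, -11, 19, -3, 0], [0, -12, 21, -3, 0], [0, -12, 22, -3, 0], [0, -12, 22, -3, 0]]}}

```text
t: 12.95
ee_pos: [0.5511, -0.1079, 0.1009]
ee_rot: [[0.925, 0.38, 0.018], [0.38, -0.925, -0.013], [0.011, 0.019, -1.0]]
ft_force: [-1.0, -3.9, 0.6]
grip_width: 0.0002
```

Call:
{"fn": "step_arm", "kwargs": {"motion": [[0, 0, 2, 0, 0], [0, -1, 3, 0, 0], [0, -1, 4, 0, 0], [0, -1, 4, 0, 0]]}}

```text
t: 13.28
ee_pos: [0.5498, -0.1047, 0.1008]
ee_rot: [[0.925, 0.379, 0.017], [0.38, -0.925, -0.014], [0.01, 0.02, -1.0]]
ft_force: [-0.6, -5.0, 0.8]
grip_width: 0.0005
```

Call:
{"fn": "step_arm", "kwargs": {"motion": [[0, 3, -8, 0, 0], [0, 8, -20, 0, 0], [0, 12, -30, 20, 0], [0, 12, -30, 60, 0], [0, 12, -50, 100, 0], [0, 0, -85, 120, 0], [0, -10, -120, 120, 0], [0, -20, -160, 120, 0], [0, -30, -200, 120, 0], [0, -35, -240, 120, 0], [0, -35, -270, 120, 0], [0, -35, -270, 120, 0], [0, -35, -270, 120, 0], [0, -35, -270, 120, 0]]}}

```text
t: 14.45
ee_pos: [0.5154, -0.374, 0.2204]
ee_rot: [[0.925, 0.38, 0.018], [0.38, -0.925, -0.013], [0.012, 0.018, -1.0]]
ft_force: [0.6, 0.4, -0.3]
grip_width: -0.0002
```

```bash
python3 - <<'E'
from h import *
f=robot.grab_frame("scene");g=robot.grab_frame("side")
a=cv2.resize(f["pixels"][165:285,195:335,::-1],None,fx=3.5,fy=3.5,interpolation=2)
b=cv2.resize(g["pixels"][145:215,195:275,::-1],None,fx=4.5,fy=4.5,interpolation=2)
o=np.zeros((420,490+360,3),np.uint8);o[:,:490]=a;o[:b.shape[0],490:]=b;cv2.imwrite("pics/c6.png",o[:,:800])
E
```

```text
(no output)
```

View pics/c6.png

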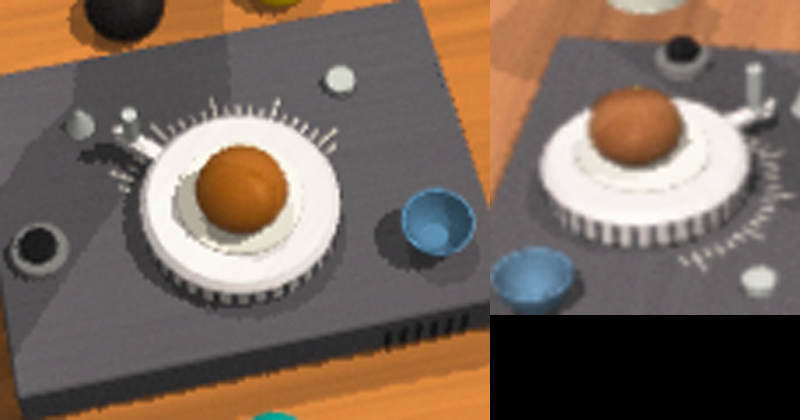

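Lever nose is at about (118,132) and pin top at (129,115) in the left crop, with the cone at (80,128). The weight and bowl haven't moved.

```bash
python3 - <<'E'
from h import *
f=robot.grab_frame("scene")
P=lambda u:np.array(u)/3.5+[195,165]
c=np.array([.6162,-.0202])
for n,u,z in(("nose",(118,132),.082),("pin",(129,115),.122),("bar",(153,152),.086),("tip",(80,111),.084),("foot",(80,132),.06)):
    X=onz(f,P(u),z);d=X[:2]-c;print(n,"r",np.hypot(*d).round(4),"phi",np.arctan2(-d[1],-d[0]).round(3))
s=robot.read_state();print(s["t"],s["ft_force"])
cv2.imwrite("pics/c7.png",cv2.resize(f["pixels"][178:228,205:265,::-1],None,fx=10,fy=10,interpolation=2))
E
```

```text
nose r 0.1145 phi 0.774
pin r 0.1003 phi 0.78
bar r 0.0799 phi 0.788
tip r 0.1499 phi 0.787
foot r 0.1488 phi 0.823
14.6 [1.05573271 0.67937984 0.31180507]
```

View pics/c7.png

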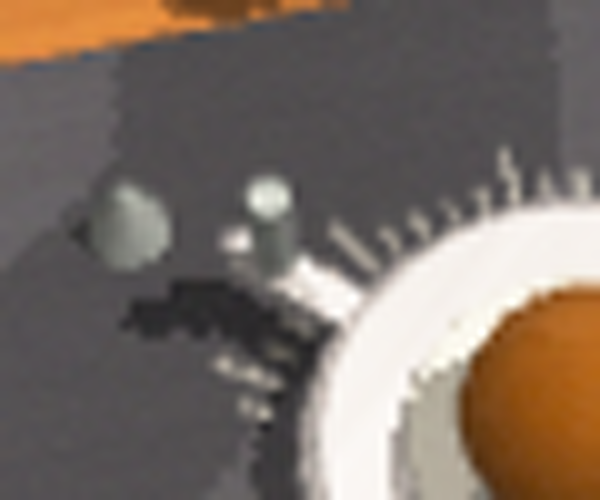

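```bash
python3 -c "
from bench import robot
print(robot.job_done())"
```

```text
the job is handed in; nothing more can be done
None
```

I pressed the lamp button down, let it go, and turned the lever so its nose points at the cone magnet. The job is handed in, and no verdict was reported.

- **Lamp:** I pressed until the force reached 28 N with no further travel, so I take it as fully down. I then lifted off. I had no direct reading that the lamp joint came back up.
- **Lever:** the first push stopped at about 0.745 rad. My second push overshot to about 0.87 rad, because that move began while the arm was still settling. I pushed it back gently from the other side, and the highest force I read there was about 5 N.
- **Aim:** at the last check the lever was at about 0.78 rad, and the cone measured 0.79 from its tip and 0.82 from its foot. The line of the lever should pass roughly 1–6 mm from the cone's centre, against the 12 mm limit.
- **Other things:** in the last pictures the paperweight and bowl looked unmoved. I did not re-measure the paddle, tongs, tumbler, mug or block, but nothing was moved near them. The arm ended well clear of everything, and the clock read about 15 s of the 45 s allowed.

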